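Surface-temperature check of the handi warmer

TASK

Take the surface probe from its stand and touch its tip gently, squarely and centrally on the flat end of the test stud on each handi's lid, from the smallest pot to the largest, holding it against each for about a second; just press the sprung tip in a little, never to its stop. Hang the probe upright in its stand again and let go, then turn the gas cock's lever back to half open (45 degrees, midway between shut and fully open). Leave the bowls, bottle and other tableware where they are.

Things in the scene. Friction and masses are not known exactly. Their poses are not given: they have to be found in the camera images.
- pot_small: the smallest of the three handis, 84 mm across, 62 mm high with its lid; origin under its centre, front to -x. Fixed on a warmer 30 mm high; the three pots stand in a row, in any order
- sleeve_small: dark steel sleeve, 33 mm diameter, on the small pot's lid. Origin: centre of its mouth; z points out of it, 20 degrees from vertical, leaning to the pot's front. The test stud, a flat-ended steel rod of 22 mm diameter, stands out along z: its end is 3 to 19 mm above the mouth, different on each pot and not given; it does not give when touched
- pot_medium: the middle-sized handi, 104 mm across, 72 mm high with its lid; origin under its centre, front to -x. Fixed on a warmer 30 mm high; the three pots stand in a row, in any order
- sleeve_medium: dark steel sleeve, 33 mm diameter, on the medium pot's lid. Origin: centre of its mouth; z points out of it, 27 degrees from vertical, leaning to the pot's front. The test stud, a flat-ended steel rod of 22 mm diameter, stands out along z: its end is 3 to 19 mm above the mouth, different on each pot and not given; it does not give when touched
- pot_large: the largest handi, 126 mm across, 84 mm high with its lid; origin under its centre, front to -x. Fixed on a warmer 30 mm high; the three pots stand in a row, in any order
- sleeve_large: dark steel sleeve, 33 mm diameter, on the large pot's lid. Origin: centre of its mouth; z points out of it, 34 degrees from vertical, leaning to the pot's front. The test stud, a flat-ended steel rod of 22 mm diameter, stands out along z: its end is 3 to 19 mm above the mouth, different on each pot and not given; it does not give when touched
- probe: loose surface probe, about 140 g, upright: grey handle 26 x 26 mm square (sides along x and y) from 6 to 70 mm above the origin, over a round collar of 38 mm diameter (0 to 6 mm); below, a stem of 10 mm diameter down to -66 mm and a thinner plunger down to -82 mm. Origin at the centre of the collar's underside, z up along the handle
- probe_tip (a point): rounded end of the probe's plunger (8 mm diameter), on the probe's axis 82 mm below its origin. The plunger is sprung: it starts to give at about 2.5 N, needs 1 N more per mm, and bottoms after 8 mm
- stand_hole (a point): fixed steel probe stand, 74 x 74 mm and 100 mm high: centre of the 20 mm through hole in its top plate (8 mm thick), at the upper face. The probe hangs here, its collar resting on the plate; open below down to 5 mm above the table
- cock_lever (a joint): angle of the gas cock's lever in rad: 0 shut, 1.571 fully open; seen from above it opens anticlockwise. Stiff, stays where it is left
- lever_pivot (a point): axis of the gas cock's lever (vertical), at mid height of the lever, 95 mm above the table; the brass cock is fixed
- lever_grip (a point): point on the steel lever 80 mm from its pivot and 25 mm from its free end, at mid height; the lever is a level bar 12 mm wide and 14 mm high, free below
- katori: bystander, loose: steel bowl, 80 mm across, 35 mm high; origin at the underside (to be left alone)
- shaker: bystander, loose: spice shaker, 40 mm across, 55 mm high; origin at the underside (to be left alone)
- spoon: bystander, loose: steel spoon lying flat, 150 mm; origin at the underside (to be left alone)
- tumbler: bystander, loose: steel tumbler, 68 mm across, 100 mm high; origin at the underside (to be left alone)
- chutney: bystander, loose: amber glass bottle, 54 mm across, 130 mm high; origin at the underside (to be left alone)
- katori_spare: bystander, loose: steel bowl, 90 mm across, 40 mm high; origin at the underside (to be left alone)
Things that resemble listed ones, but are neither listed nor needed, are in the scene too. What is shaped like the probe but purple is not meant.

How it is judged:
By the outcome, as a careful person would: the job done as asked, in the order asked, and still so for the second after the job is handed in, with the robot touching nothing.
It also fails if it takes over 72 s, if anything falls off the work surface, if the arm or the gripper's body presses on something with over 40 N, if the wrist force passes 120 N, or if a joint passes its speed limit or range.

ROBOT

A 6-joint arm with a two-finger parallel gripper is mounted at the origin on the work surface. World frame = base frame: x ahead of the robot, y to its left, z up, the work surface at z = 0. Lengths are in mm, angles in rad, forces in N, time in s.
With the tool pointing down it reaches from about 300 to 775 mm from the base axis. Payload 14.6 kg.
Tool frame: the origin (TCP) lies on the centre line of the jaws, within the pads' length; the fingertips stand 19 mm ahead of it and the grasp point (between the pads) is the TCP (bot.tip_reach is the distance from the TCP to the fingertips, in mm); y points along the fingers, x is the direction in which the jaws open and shut, and the axes are right-handed (so a half turn about y gives the same grasp; the last joint's range is limited). The gripper opens to 85 mm and grips with 20 to 120 N. Pads are 22 mm wide; open, the fingers measure 114 mm over their backs; the gripper's body (76 mm by 85 mm) begins 54 mm behind the grasp point. The pads swing forward as they close: fully open they stand 13 mm farther back than shut.
Start: joints at [1.043, 0.3, 1.521, -0, 1.321, -0.067], TCP at [244.562, 492.625, 250.281] pointing down, gripper open.
Joint ranges: [-3.03, 3.03], [-0.79, 2.21], [0.23, 2.52], [-1.04, 4.18], [0, 3.07], [-2.55, 2.55]. Speed limits (rad/s): [2.22, 2.22, 2.57, 3.14, 3.14, 3.14].

INTERFACE

Orientations are given as a unit quaternion [w, x, y, z].
In Python, from rig import bot gives the robot as it stands. Calls block until the motion is done:
- bot.move_to(position, orientation): joint-space move of the TCP to a pose.
- bot.servo_line(position, attitude=None, speed=150, until_force=None): straight line of the TCP; attitude=None keeps the orientation; speed is the mean speed in mm/s. With until_force (N) it stops when the force on the tool has changed by that much, and returns True; else False.
- bot.move_joints(angles): joint-space move.
- bot.move_gripper(opening, grip_force=None): finger opening in mm; grip_force is the grip in N (None keeps the last); returns when the fingers have stopped.
- bot.dwell(seconds).
- bot.ik(position, orientation): joint angles nearest the present ones, or None.
- bot.read_state(): the state.
- bot.read_camera(name): name is "scene" or "side" or "wrist"; returns a dict with "image" (420x560x3 uint8, blue, green, red), "depth" (420x560 float32, mm along the optical axis (not along the pixel's ray), 0 where there is no reading), "fovy" (degrees; the focal length in pixels is half the picture's height over the tangent of half this angle, whatever the lens; pixels are square), "cx", "cy" (the principal point, pixels), "eye" and "attitude" of the camera in the world; the wrist camera has in their place "mount" (4x4, takes a point from camera to tool coordinates, whose origin is the TCP and whose axes are the tool frame's). Camera axes: x right, y down, z forward; pixel columns grow to the right and rows downward; lengths in mm; the calibration is good to about 2 mm. The wrist camera is an equidistant fisheye: a pixel r from the principal point sees the ray r / f radians off the axis. A picture is of the moment at which its call begins: read the wrist's pose just before it.
A pose or a line that the arm cannot do raises bot.MotionError and nothing moves.
- bot.finish_job(): hands the job in, once; it reports no verdict.
The state is a dict: "clock": time; "joint_positions": joint angles; "qvel": joint speeds; "effort": joint torques, N m; "ee_pos": TCP position; "tool_rot": TCP orientation; "ft_force": force on the tool from outside, world axes, zero at the start; "moment": the same for the moment, N m; "grip_width": finger opening in mm.
Only numpy, scipy, OpenCV 4.12 (cv2) and the standard library are available. Lean on these libraries where they do the work, as an engineer would, in place of code of your own. Each camera call takes 0.05 s, during which the arm holds its last target. There are 200 camera calls.

## Working session

There is one attempt and no reset: what is moved stays moved. The work goes in short steps, each a Python script; the robot and the scene stay as the last script left them, time stands still between calls to the robot, and variables do not carry over. Pictures are saved under pics/ and viewed, about 8 in all and at most 12, crops included, and the job is handed in when it is done.

```bash
ls; mkdir -p pics
cat > h.py <<'E'
import numpy as np, cv2, pickle
from scipy.spatial.transform import Rotation as R
from rig import bot
def rot(q): return R.from_quat([q[1],q[2],q[3],q[0]])
def quat(r): x,y,z,w=r.as_quat(); return [w,x,y,z]
def grab(name):
    s=bot.read_state(); c=bot.read_camera(name); 
    if 'mount' in c:
        T=np.eye(4); T[:3,:3]=rot(s['tool_rot']).as_matrix(); T[:3,3]=s['ee_pos']; T=T@np.array(c['mount'])
        c['Rm']=T[:3,:3]; c['o']=T[:3,3]; c['fish']=True
    else:
        a=np.array(c['attitude']); c['Rm']=rot(a).as_matrix() if a.size==4 else a.reshape(3,3); c['o']=np.array(c['eye'],float); c['fish']=False
    c['f']=210/np.tan(np.radians(c['fovy']/2))
    return c
def dirs(c,u,v):
    x=(np.asarray(u,float)-c['cx']);y=(np.asarray(v,float)-c['cy'])
    if c['fish']:
        r=np.hypot(x,y)+1e-9; t=r/c['f']; d=np.stack([np.sin(t)*x/r,np.sin(t)*y/r,np.cos(t)],-1)
    else: d=np.stack([x/c['f'],y/c['f'],np.ones_like(x)],-1)
    return d
def plane(c,u,v,z):
    d=dirs(c,u,v)@c['Rm'].T; return c['o']+d*((z-c['o'][2])/d[...,2])[...,None]
def cloud(c):
    v,u=np.mgrid[:420,:560]; d=dirs(c,u,v); p=d/d[...,2:]*c['depth'][...,None]
    p=p@c['Rm'].T+c['o']; p[c['depth']<=0]=np.nan; return p
def proj(c,p):
    q=(np.asarray(p,float)-c['o'])@c['Rm']
    if c['fish']:
        r=np.hypot(q[...,0],q[...,1])+1e-9; t=np.arctan2(r,q[...,2])*c['f']; return np.stack([c['cx']+q[...,0]/r*t,c['cy']+q[...,1]/r*t],-1)
    return np.stack([c['cx']+c['f']*q[...,0]/q[...,2],c['cy']+c['f']*q[...,1]/q[...,2]],-1)
def save(c,n): pickle.dump(c,open(n+'.pkl','wb'))
def load(n): return pickle.load(open(n+'.pkl','rb'))
E
python3 - <<'E'
from h import *
for n in ('scene','side','wrist'):
    c=grab(n); save(c,n); print(n,c['fovy'],c['o'],c['Rm'][:,2],(c['depth']>0).mean()); cv2.imwrite(f'pics/{n}.png',c['image'])
    if n!='wrist': cv2.imwrite(f'pics/{n}b.png',cv2.resize(c['image'],(800,600)))
print(bot.read_state())
E
```

```text
pics
scene 56.37055831643488 [1436.0991054    97.8135411   829.25324625] [-0.75308958 -0.09642498 -0.65081357] 0.9961479591836735
side 57.28159441468728 [482.56399149 765.89281782 554.93172991] [ 0.09372265 -0.86335299 -0.4958202 ] 0.9961607142857143
wrist 65.70646984690485 [177.03710512 526.0014402  372.71602406] [ 0.26196777 -0.13060996 -0.95619764] 0.9950977891156463
{'clock': 0.15, 'joint_positions': array([ 1.04338258e+00,  3.00342216e-01,  1.52144639e+00,  1.54868223e-05,
        1.32073770e+00, -6.66267102e-02]), 'qvel': array([-0.00095198, -0.00323586,  0.00013547,  0.00106842,  0.00031076,
       -0.00100488]), 'effort': array([-1.49684201e-03, -5.43666387e+01, -3.61892974e+01, -6.02282375e-05,
        3.10733587e-03, -1.11728955e-04]), 'ee_pos': array([244.48492321, 492.48071834, 249.84899664]), 'tool_rot': array([-0.60081909,  0.60111948,  0.37231278, -0.37290077]), 'ft_force': array([ 0.48959039, -0.13309406, -0.33055612]), 'moment': array([ 0.05305391, -0.02564637,  0.05482042]), 'grip_width': 85.71069011291713}
```

View pics/sceneb.png

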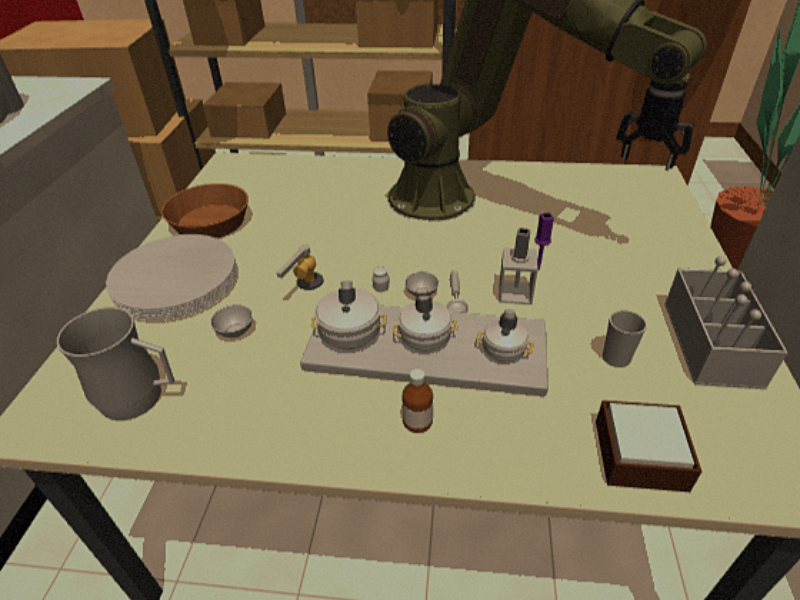

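View pics/sideb.png

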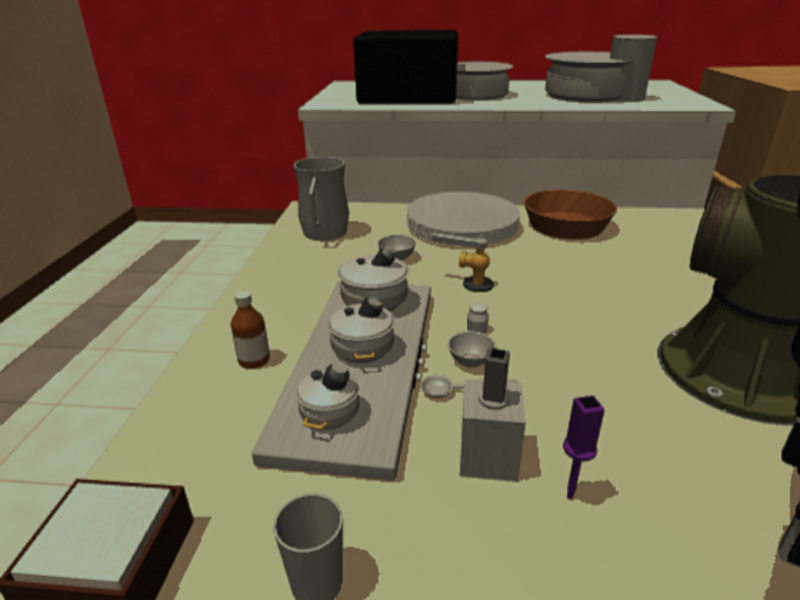

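The scene view shows the row of pots: large (347,318), medium (425,322) and small (506,338). The grey probe is in its stand at (521,243). The purple decoy is at (545,228), which the colour rules out. The cock is at (305,268) with its lever running to (285,268). The side view agrees. Next I'll get rough positions from depth.

Run:
```python
from h import *
np.set_printoptions(precision=1,suppress=True)
P=np.concatenate([cloud(load(n)).reshape(-1,3) for n in('scene','side')]); I=np.concatenate([load(n)['image'].reshape(-1,3) for n in('scene','side')])
L=np.repeat([0,1],420*560)
c=load('scene');cl=cloud(c)
for n,(u,v) in dict(probe=(521,240),stand=(518,262),large=(347,295),med=(424,308),small=(508,322),cock=(308,268),levend=(283,272),warm1=(305,367),warm2=(546,388)).items():
    u=int(u*.7);v=int(v*.7);print(n,cl[v,u],c['image'][v,u])
# top-down height map
ok=np.isfinite(P).all(1)&(P[:,2]>15)&(P[:,0]>150)&(P[:,0]<800)&(abs(P[:,1])<400)&(P[:,2]<260)
p=P[ok];col=I[ok];o=np.argsort(p[:,2]);p=p[o];col=col[o]
im=np.zeros((650,800,3),np.uint8)
for q,k in zip(p,col):
    r=int(800-q[0]);cc=int(400-q[1]); cv2.rectangle(im,(cc,r),(cc+1,r+1),k.tolist(),-1)
for g in range(200,800,100): cv2.putText(im,str(g),(0,800-g),0,.4,(255,255,255)); cv2.line(im,(0,800-g),(800,800-g),(70,70,70))
for g in range(-300,400,100): cv2.putText(im,str(g),(400-g,640),0,.4,(255,255,255)); cv2.line(im,(400-g,0),(400-g,650),(70,70,70))
cv2.imwrite('pics/top.png',im[:600])
```

```text
probe [431.6 218.3 153.8] [50 56 63]
stand [433.4 218.1  98.9] [54 64 69]
large [ 610.  -124.7  128.9] [52 52 59]
med [618.3  27.9 113.7] [45 48 53]
small [638.  190.  106.6] [41 44 47]
cock [ 442.4 -252.7   61.9] [ 49  98 139]
levend [ 509.7 -284.8   98.9] [54 68 74]
warm1 [ 705.1 -199.9   18.9] [66 76 87]
warm2 [726.4 265.9  27.7] [122 138 153]
```

View pics/top.png

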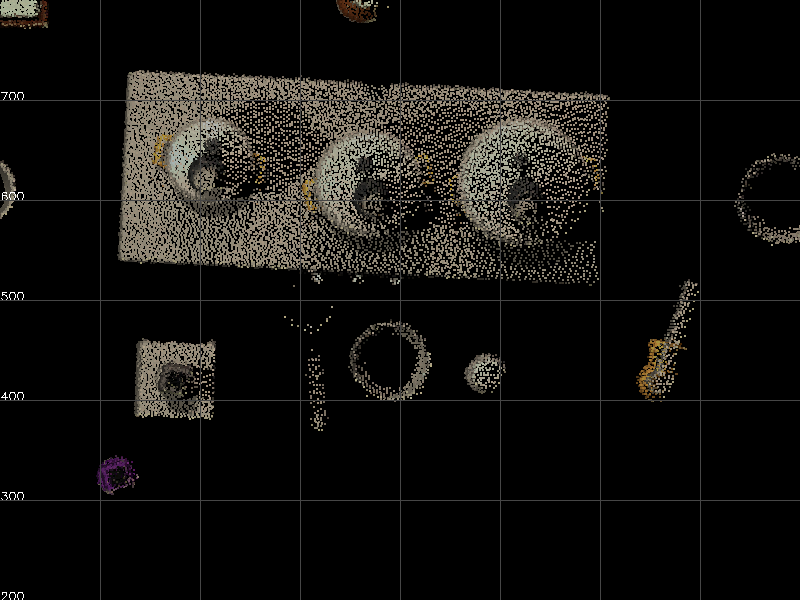

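```bash
cat >> h.py <<'E'
def ori(a,jaw):
    "tool orientation with fingers along a, jaws along jaw"
    a=np.array(a,float);a/=np.linalg.norm(a);x=np.array(jaw,float);x-=a*(x@a);x/=np.linalg.norm(x)
    return R.from_matrix(np.stack([x,a,np.cross(x,a)],1))
M=np.array(load('wrist')['mount']) if __import__('os').path.exists('wrist.pkl') else None
def look(t,a,jaw,d):
    r=ori(a,jaw); m=r.as_matrix(); p=np.array(t,float)-m@(M[:3,3]+M[:3,2]*d); return p,quat(r)
np.set_printoptions(precision=2,suppress=True)
E
python3 - <<'E'
from h import *
print(M)
print(rot(bot.read_state()['tool_rot']).as_matrix())
s=lambda t:(np.sin(np.radians(t)),0,-np.cos(np.radians(t)))
T=dict(probe=((420,222,140),s(0)),small=((620,195,105),s(20)),medium=((602,27,115),s(27)),large=((598,-126,130),s(34)),lever=((470,-270,100),s(0)))
for n,(t,a) in T.items():
  for j in((0,1,0),(0,-1,0),(1,0,0),(-1,0,0)):
    for d in (230,280):
      p,q=look(t,a,j,d); print(n,j,d,p,bot.ik(p,q))
E
```

```text
[[   1.      0.      0.     -0.09]
 [  -0.     -0.29    0.96 -122.94]
 [   0.     -0.96   -0.29   75.33]
 [   0.      0.      0.      1.  ]]
[[ 0.44 -0.   -0.9 ]
 [ 0.9  -0.    0.44]
 [-0.   -1.    0.  ]]
probe (0, 1, 0) 230 [427.99 221.97 236.98] [ 0.4   0.16  1.72 -0.    1.26 -1.17]
probe (0, 1, 0) 280 [413.35 221.94 284.79] [ 0.41  0.09  1.69 -0.    1.36 -1.16]
probe (0, -1, 0) 230 [412.01 222.03 236.98] [ 0.42  0.13  1.76 -0.    1.25  1.99]
probe (0, -1, 0) 280 [426.65 222.06 284.79] [ 0.4   0.12  1.66 -0.    1.36  1.97]
probe (1, 0, 0) 230 [419.97 214.01 236.98] [ 0.39  0.14  1.75 -0.    1.25  0.39]
probe (1, 0, 0) 280 [419.94 228.65 284.79] [ 0.42  0.11  1.67 -0.    1.36  0.42]
probe (-1, 0, 0) 230 [420.03 229.99 236.98] None
probe (-1, 0, 0) 280 [420.06 215.35 284.79] None
small (0, 1, 0) 230 [594.34 194.97 198.86] [ 0.29  0.37  1.59 -0.13  0.85 -1.21]
small (0, 1, 0) 280 [564.23 194.94 238.78] [ 0.31  0.27  1.63 -0.13  0.92 -1.2 ]
small (0, -1, 0) 230 [579.33 195.03 193.4 ] [ 0.3   0.34  1.64 -0.14  0.83  1.95]
small (0, -1, 0) 280 [576.73 195.06 243.33] [ 0.3   0.29  1.59 -0
[... 1489 characters left out ...]
09 -132.65  250.07] [-0.42  0.03  1.93  0.38  0.66  2.49]
lever (0, 1, 0) 230 [ 477.99 -270.03  196.98] [-0.58  0.35  1.59 -0.    1.21 -2.15]
lever (0, 1, 0) 280 [ 463.35 -270.06  244.79] [-0.6   0.27  1.57 -0.    1.3  -2.17]
lever (0, -1, 0) 230 [ 462.01 -269.97  196.98] [-0.6   0.32  1.63 -0.    1.2   0.97]
lever (0, -1, 0) 280 [ 476.65 -269.94  244.79] [-0.58  0.3   1.53 -0.    1.31  0.99]
lever (1, 0, 0) 230 [ 469.97 -277.99  196.98] [-0.6   0.34  1.6  -0.    1.2  -0.6 ]
lever (1, 0, 0) 280 [ 469.94 -263.35  244.79] [-0.58  0.28  1.56 -0.    1.3  -0.58]
lever (-1, 0, 0) 230 [ 470.03 -262.01  196.98] None
lever (-1, 0, 0) 280 [ 470.06 -276.65  244.79] [-0.6   0.29  1.54 -0.    1.31  2.54]
```

Run:
```python
from h import *
s=lambda t:(np.sin(np.radians(t)),0,-np.cos(np.radians(t)))
T=dict(probe=((420,222,140),s(0)),small=((620,195,105),s(20)),medium=((602,27,115),s(27)),large=((598,-126,130),s(34)),lever=((470,-270,100),s(0)))
ims=[]
for n,(t,a) in T.items():
    p,q=look(t,a,(0,1,0),240); bot.move_to(p,q); bot.dwell(0.15); c=grab('wrist'); save(c,'w_'+n)
    ims.append(cv2.resize(c['image'],(400,300)))
ims.append(ims[0]*0)
cv2.imwrite('pics/w1.png',np.vstack([np.hstack(ims[:2]),np.hstack(ims[2:4])])); cv2.imwrite('pics/w2.png',cv2.resize(c['image'],(800,600)))
print(bot.read_state()['clock'])
```

```text
5.1667
```

View pics/w1.png

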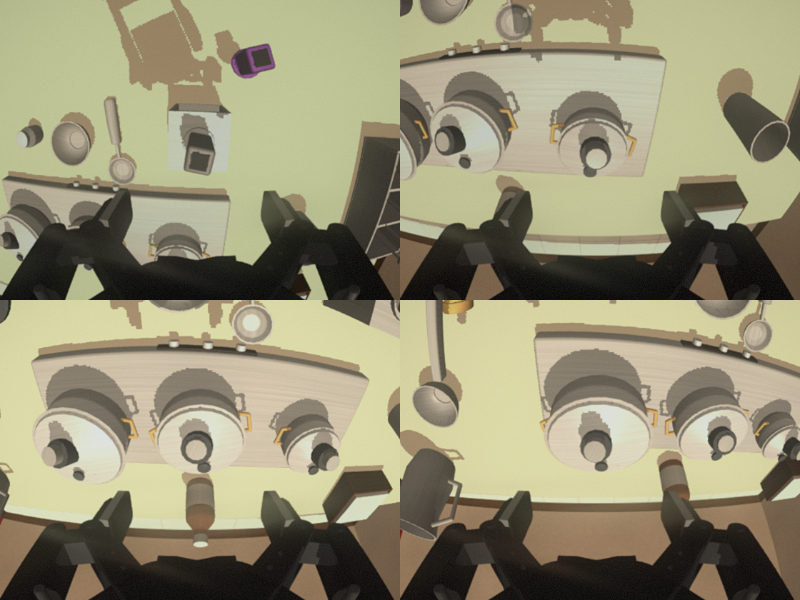

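View pics/w2.png

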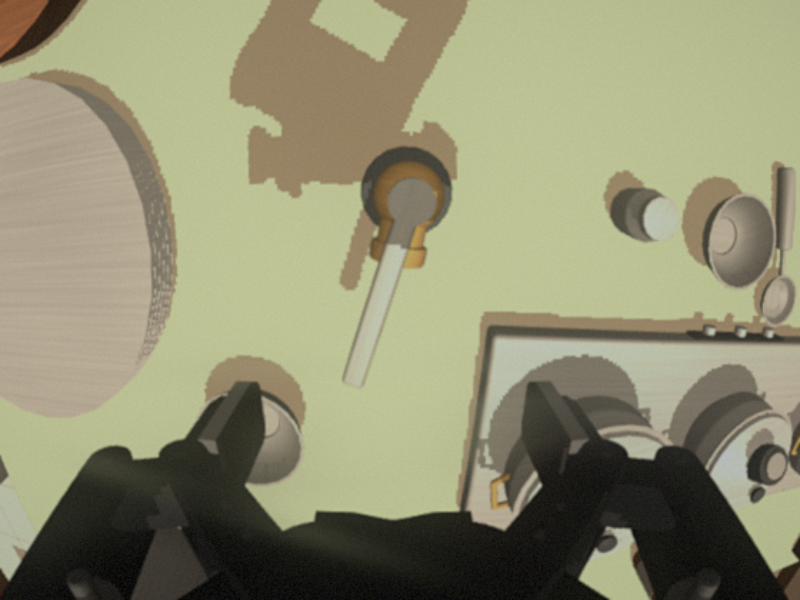

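The four-panel view shows the probe handle at (199,150) in the top-left panel. The stud end faces sit inside dark sleeves at about (597,157), (194,450) and (597,447). In the cock view the pivot is near (412,200), the lever ends at (353,380) and the outlet points down to (400,258). Next I'll measure these and crop the probe and the cock.

Run:
```python
from h import *
# studs
for n,th,(u,v) in (('small',20,(597,157)),('medium',27,(194,450)),('large',34,(597,447))):
    c=load('w_'+n); cl=cloud(c); u=int((u%400)*1.4); v=int((v%300)*1.4)
    th=np.radians(th); b=np.median(cl[v-2:v+3,u-2:u+3].reshape(-1,3),0)
    P=cl.reshape(-1,3); I=c['image'].reshape(-1,3)
    for it in range(3):
        if it==0: nrm=np.array([-np.sin(th),0,np.cos(th)])
        d=P-b; h=d@nrm; r=np.linalg.norm(d-h[:,None]*nrm,axis=1)
        k=(np.abs(h)<2)&(r<14)
        q=P[k]; 
        U,S,V=np.linalg.svd(q-q.mean(0),full_matrices=False); nn=V[2]*np.sign(V[2][2])
        b=q.mean(0)
    (uu,vv)=np.divmod(np.flatnonzero(k),560)[::-1]
    print(n,'b',b,'npx',k.sum(),'rms',S[2]/np.sqrt(k.sum()),'fit normal',nn,'tilt',np.degrees(np.arccos(nn[2])),'yaw',np.degrees(np.arctan2(-nn[1],-nn[0])))
    m=k.reshape(420,560).astype(np.uint8); (e0,e1,e2)=cv2.fitEllipse(max(cv2.findContours(m,0,1)[0],key=len)); print('  ell',e0,e1,'diam mm',np.array(e1)/c['f']*240)
    pz=np.median(cl[v-2:v+3,u-2:u+3,2]); print('  pix col',c['image'][v,u])
    # profile along normal: histogram of heights for |r|<17
    dd=r<17; print('  hist',np.histogram(h[dd],bins=np.arange(-26,4,2))[0])
im=[]
for n,(u,v) in (('probe',(199,150)),('lever',(205,115))):
    c=load('w_'+n); u=int(u*1.4);v=int(v*1.4); a=c['image'][max(0,v-70):v+70,u-70:u+70]; im.append(cv2.resize(a,(400,400),interpolation=2))
t=[]
for n,(u,v) in (('small',(197,157)),('medium',(194,150)),('large',(197,147))):
    c=load('w_'+n); u=int(u*1.4);v=int(v*1.4); t.append(cv2.resize(c['image'][v-32:v+32,u-42:u+42],(266,200),interpolation=2))
t=np.hstack(t); t=cv2.copyMakeBorder(t,0,0,0,2,0)
cv2.imwrite('pics/crop1.png',np.vstack([np.hstack(im),t]))
# lever
c=load('w_lever'); cl=cloud(c); P=cl.reshape(-1,3); k=(P[:,2]>92)&(P[:,2]<112)&(np.hypot(P[:,0]-470,P[:,1]+270)<80)&(P[:,1]<-235)&(P[:,0]>395)
q=P[k]; q2=q[q[:,0]>450]; ctr=q2.mean(0); V=np.linalg.svd(q2[:,:2]-ctr[:2])[2][0]; V*=np.sign(V[0])
s=(q[:,:2]-ctr[:2])@V; print('lever',ctr,'dir deg',np.degrees(np.arctan2(V[1],V[0])),'ends',ctr[:2]+V*s.min(),ctr[:2]+V*s.max(),'z',np.median(q[:,2]))
hsv=cv2.cvtColor(c['image'],cv2.COLOR_BGR2HSV).reshape(-1,3); k=(hsv[:,0]>10)&(hsv[:,0]<24)&(hsv[:,1]>130)&(P[:,2]>20)&(np.hypot(P[:,0]-430,P[:,1]+260)<60)
q=P[k]; print('brass',len(q)); 
for lo,hi in((390,410),(410,420),(420,430),(430,440),(440,450),(450,460),(460,470)):
    g=q[(q[:,0]>=lo)&(q[:,0]<hi)]; 
    if len(g): print(lo,len(g),'y',g[:,1].min(),g[:,1].max(),'z',np.median(g[:,2]),g[:,2].max())
# probe
c=load('w_probe'); cl=cloud(c);P=cl.reshape(-1,3); 
k=(np.hypot(P[:,0]-420,P[:,1]-222)<30)&(P[:,2]>160)&(P[:,2]<180); q=P[k]; print('probe top',len(q),np.median(q,0),cv2.minAreaRect(q[:,:2].astype(np.float32)))
k=(np.hypot(P[:,0]-420,P[:,1]-222)<65)&(P[:,2]>93)&(P[:,2]<106); q=P[k]; print('stand top',len(q),np.median(q[:,2]),cv2.minAreaRect(q[:,:2].astype(np.float32)))
```

```text
small b [618.41 195.35 117.39] npx 684 rms 0.6420220153052707 fit normal [-0.35  0.07  0.94] tilt 20.657030813158848 yaw -11.82731426645913
  ell (274.1075744628906, 221.18666076660156) (28.239707946777344, 29.279115676879883) diam mm [20.84 21.61]
  pix col [167 191 194]
  hist [ 13  20  16  23  25  21 101 424 159  22  24  27 324 360]
medium b [593.88  29.8  119.35] npx 846 rms 0.9732512210583665 fit normal [-0.47  0.01  0.88] tilt 27.807769976716465 yaw -1.689846812141232
  ell (277.3593444824219, 208.0753936767578) (30.826251983642578, 35.98466491699219) diam mm [22.75 26.56]
  pix col [174 196 211]
  hist [  0   5  17  38  50  26  20  27  24  25 156 452 493 411]
large b [ 583.35 -126.44  140.73] npx 742 rms 0.6593870410874849 fit normal [-0.57 -0.07  0.82] tilt 35.15193915875033 yaw 7.024022660838749
  ell (271.8199157714844, 211.1882781982422) (29.515153884887695, 30.469707489013672) diam mm [21.78 22.49]
  pix col [156 179 192]
  hist [ 21  16  12  18  40 300 311  26  21  22  18  23 367 375]
lever [ 481.66 -280.26  101.07] dir deg -17.403662457027536 ends [ 406.07 -256.57] [ 51
[... 227 characters left out ...]
 -278.4019999478266 -241.81761356518706 z 67.52929499603437 70.50512460768579
430 115 y -276.04666762086174 -245.66461381987747 z 65.10372089745141 68.17855020977419
440 138 y -281.0366343910806 -250.0441973965723 z 65.87070326460514 70.82827515923839
450 233 y -302.48656630820756 -228.76658098933365 z 71.1844956936481 289.93492281305214
460 63 y -303.58128809284676 -208.93148975361476 z 281.52241590480094 293.34876074693983
probe top 1520 [417.26 225.11 169.55] ((419.385009765625, 225.3025665283203), (26.00290870666504, 26.042163848876953), 77.88402557373047)
stand top 5073 99.42329144345678 ((420.0044250488281, 225.57183837890625), (74.10935974121094, 74.65483093261719), 87.92471313476562)
```

View pics/crop1.png

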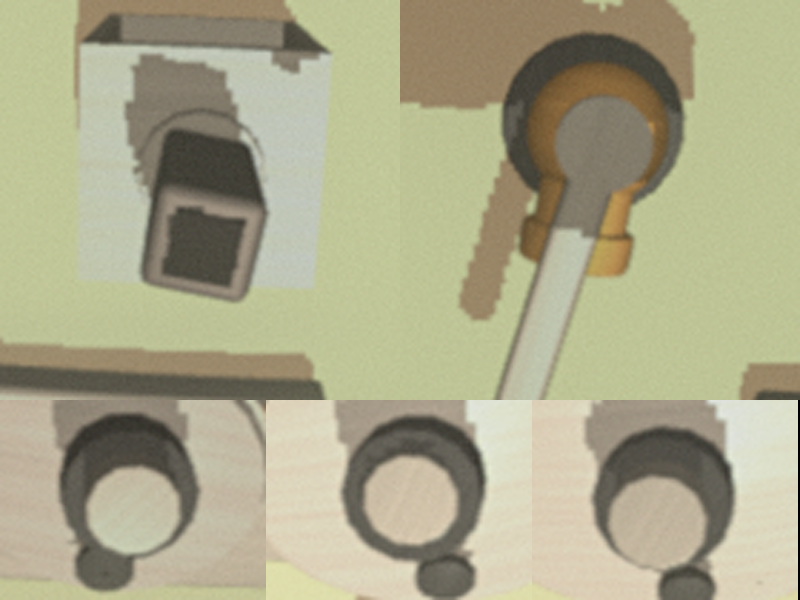

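The crop shows the handle yawed against its stand, with all three stud faces clear. I'll refine the medium stud and the stud yaws, and get the cock's outlet direction.

```bash
cat > stud.py <<'E'
from h import *
def stud(c,b,th,rr=10.0):
    "stud end centre and normal from the bright disc round point b"
    cl=cloud(c);P=cl.reshape(-1,3); g=cv2.GaussianBlur(cv2.cvtColor(c['image'],6),(3,3),0)
    n=np.array([-np.sin(th),0,np.cos(th)])
    u0,v0=np.round(proj(c,b)).astype(int)
    m=np.zeros_like(g); bright=(g>0.72*np.median(g[v0-3:v0+4,u0-3:u0+4])).astype(np.uint8)
    near=(np.linalg.norm(np.nan_to_num(cl)-b,axis=2)<14)
    lab=cv2.connectedComponents(cv2.morphologyEx(bright*near.astype(np.uint8),2,np.ones((3,3),np.uint8)))[1]; m=(lab==lab[v0,u0]).astype(np.uint8)
    ct=max(cv2.findContours(m,0,1)[0],key=len); e=cv2.fitEllipse(cv2.convexHull(ct))
    core=cv2.erode(m,np.ones((5,5),np.uint8))>0
    q=cl[core]; q=q[np.isfinite(q).all(1)]; mu=q.mean(0); nn=np.linalg.svd(q-mu)[2][2] if len(q)<3000 else None; nn*=np.sign(nn[2])
    d=dirs(c,*e[0])@c['Rm'].T; ctr=c['o']+d*(((mu-c['o'])@nn)/(d@nn))
    return ctr,nn,e,len(q)
B=dict(small=((618.4,195.4,117.4),20),medium=((594,29.8,119.4),27),large=((583.4,-126.4,140.7),34))
E
python3 - <<'E'
from stud import *
for n,(b,th) in B.items():
    c=load('w_'+n); ctr,nn,e,k=stud(c,np.array(b),np.radians(th)); print(n,ctr,nn,'tilt',np.degrees(np.arccos(nn[2])),'yaw',np.degrees(np.arctan2(-nn[1],-nn[0])),e,k)
    # dark knob on lid behind the stud
    cl=cloud(c); P=cl.reshape(-1,3); g=cv2.cvtColor(c['image'],6).reshape(-1)
    rad={'small':42,'medium':52,'large':63}[n]
    k=(g<75)&(P[:,0]>b[0]+8)&(P[:,0]<b[0]+45)&(abs(P[:,1]-b[1])<25)&(P[:,2]>85)&(P[:,2]<b[2]+5)
    m=cv2.morphologyEx(k.reshape(420,560).astype(np.uint8),cv2.MORPH_OPEN,np.ones((3,3),np.uint8))
    N,lab,st,ce=cv2.connectedComponentsWithStats(m)
    for i in range(1,N):
        if st[i,4]>40: q=cl[lab==i].mean(0); print('   dark',st[i,4],ce[i],q,'dir',np.degrees(np.arctan2(q[1]-ctr[1],q[0]-ctr[0])))
    # gold handles
    hsv=cv2.cvtColor(c['image'],cv2.COLOR_BGR2HSV); gm=((hsv[...,0]>12)&(hsv[...,0]<28)&(hsv[...,1]>140)&(hsv[...,2]>90)&(cl[...,2]>45)&(cl[...,2]<110)&(np.abs(cl[...,1]-b[1])<90)).astype(np.uint8)
    N,lab,st,ce=cv2.connectedComponentsWithStats(gm)
    for i in range(1,N):
        if st[i,4]>25: print('   gold',st[i,4],ce[i],np.median(cl[lab==i],0))
c=load('w_lever'); cl=cloud(c);P=cl.reshape(-1,3)
hsv=cv2.cvtColor(c['image'],cv2.COLOR_BGR2HSV).reshape(-1,3); k=(hsv[:,0]>10)&(hsv[:,0]<24)&(hsv[:,1]>130)&(P[:,2]>20)&(P[:,2]<80)&(np.hypot(P[:,0]-430,P[:,1]+260)<60)
q=P[k]
for z0 in (20,40,50,60): 
    g=q[q[:,2]>z0]; print(z0,len(g),g[:,0].max())
f=q[(q[:,0]>437)&(q[:,2]>50)]
for a,b in((437,441),(441,445),(445,449),(449,453),(453,457),(457,461)):
    g=f[(f[:,0]>=a)&(f[:,0]<b)]
    if len(g): print(a,len(g),np.percentile(g[:,1],[2,98]),np.percentile(g[:,1],[2,98]).mean(),g[:,2].max())
np.save('brass.npy',q)
E
```

```text
small [618.86 195.65 117.6 ] [-0.32  0.09  0.94] tilt 19.4911382220838 yaw -15.216848288091967 ((274.4873962402344, 221.94781494140625), (27.374643325805664, 29.513513565063477), 72.7328872680664) 410
medium [594.52  28.07 120.18] [-0.43 -0.1   0.9 ] tilt 26.39405038220517 yaw 12.574131790968408 ((274.2835998535156, 209.906982421875), (28.210580825805664, 29.865968704223633), 109.24772644042969) 453
large [ 583.6  -126.36  141.01] [-0.56 -0.09  0.83] tilt 34.38696064282182 yaw 9.103022130430135 ((271.91656494140625, 211.7943572998047), (29.025915145874023, 30.628278732299805), 86.5931625366211) 483
20 1004 458.34093549259046
40 1004 458.34093549259046
50 1004 458.34093549259046
60 998 458.34093549259046
437 53 [-276.02 -251.09] -263.55550730288377 68.12315951448187
441 50 [-276.88 -251.9 ] -264.3861827980752 68.58230985864907
445 62 [-279.97 -251.27] -265.6212983174338 70.82827515923839
449 75 [-281.02 -250.48] -265.7467688834752 71.41245967590612
453 51 [-262.   -251.76] -256.88316576552535 71.49336567666194
457 10 [-259.35 -252.75] -256.04951642329434 69.53521013657758
```

Run:
```python
from h import *
a=np.radians(77.9); r=ori((0,0,-1),(np.cos(a),np.sin(a),0)); q=quat(r)
p=np.array([419.6,225.3,0])
print(bot.ik(p+[0,0,240],q))
bot.move_to(p+[0,0,260],q); bot.servo_line(p+[0,0,140],speed=150)
s0=bot.read_state(); bot.move_gripper(20,grip_force=60); s=bot.read_state(); print(s['grip_width'],s['ee_pos'],s['ft_force']-s0['ft_force'],s['clock'])
c=grab('side'); save(c,'side2')
bot.servo_line(p+[0,0,265],speed=150); bot.dwell(.2)
s=bot.read_state(); print(s['ee_pos'],s['ft_force'],s['grip_width'],s['clock'],s['joint_positions'])
c=grab('side'); save(c,'side3'); w=grab('wrist'); save(w,'w_held')
u,v=proj(c,s['ee_pos']).astype(int); A=cv2.resize(c['image'][v-60:v+90,u-75:u+75],(400,400),interpolation=2)
B=cv2.resize(w['image'][200:420,180:400],(400,400),interpolation=2); cv2.imwrite('pics/held.png',np.hstack([A,B])); print(u,v)
```

```text
[ 0.42  0.14  1.74 -0.    1.26 -0.94]
25.068425372799194 [419.78 225.4  140.32] [-1.   -0.25  5.21] 8.5167
[419.46 225.21 264.31] [ 0.42 -0.08 -2.18] 25.480313699616516 9.75 [ 0.42  0.12  1.7  -0.    1.32 -0.94]
353 198
```

View pics/held.png

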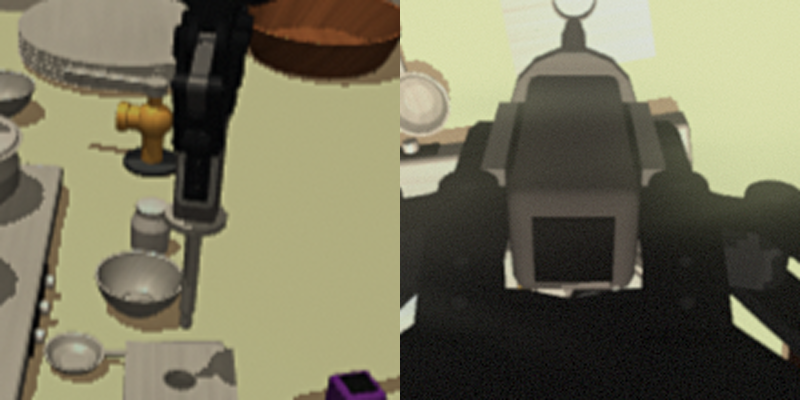

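Run:
```python
from h import *
c=load('w_held'); s=bot.read_state(); m=rot(s['tool_rot']).as_matrix(); cl=(cloud(c)-s['ee_pos'])@m
k=(np.abs(cl[...,0])<12)&(np.abs(cl[...,2])<16)
for lo,hi in((-35,-25),(-25,-10),(45,55),(55,65),(65,75),(75,85),(85,95),(95,105),(105,112),(112,119),(119,126)):
    q=cl[k&(cl[...,1]>=lo)&(cl[...,1]<hi)]
    if len(q): print(lo,len(q),'x',np.percentile(q[:,0],[3,97]),'z',np.percentile(q[:,2],[3,97]),'x mid',np.percentile(q[:,0],[3,97]).mean())
q=cl[(np.abs(cl[...,0])<30)&(np.abs(cl[...,2])<30)&(cl[...,1]<0)&(cl[...,1]>-50)]
# top face of handle
h=np.histogram(q[:,1],bins=np.arange(-50,1,2)); print(h[0])
t=(np.abs(cl[...,0])<14)&(np.abs(cl[...,2])<20)&(cl[...,1]<-27)&(cl[...,1]>-35); print('top',t.sum(),np.percentile(cl[t],[2,50,98],axis=0))
for d in(119,122,125): print(d,proj(c,np.array(s['ee_pos'])+m@[0,d,0]))
cv2.imwrite('pics/tip.png',cv2.resize(c['image'][170:250,230:320],(720,640),interpolation=2)[:600])
```

```text
-35 3755 x [-11.13  11.15] z [-10.5   12.81] x mid 0.010085812691958296
-25 1312 x [-11.22  11.23] z [11.98 13.47] x mid 0.003861285021542038
75 29 x [-3.3   2.99] z [3.32 5.28] x mid -0.15458560010900468
85 60 x [-4.66  4.29] z [2.   5.11] x mid -0.18507728313167648
95 58 x [-4.82  4.47] z [1.35 5.11] x mid -0.17441641219588888
105 14 x [-4.7   4.05] z [0.97 4.89] x mid -0.3268879927580226
112 25 x [-3.61  3.24] z [1.96 3.95] x mid -0.18792006482348533
119 3 x [-1.91  3.21] z [1.86 3.43] x mid 0.651241913393352
[ 368  268   98   12   11  146  248  372  340 1518 2210 1025  569  379
  361  318  409  262  247  289  316  290  285  241  249]
top 3629 [[-11.83 -31.41 -10.92]
 [  0.16 -29.33   3.06]
 [ 12.05 -27.31  12.6 ]]
119 [274.76 214.29]
122 [274.76 213.15]
125 [274.76 212.04]
```

View pics/tip.png

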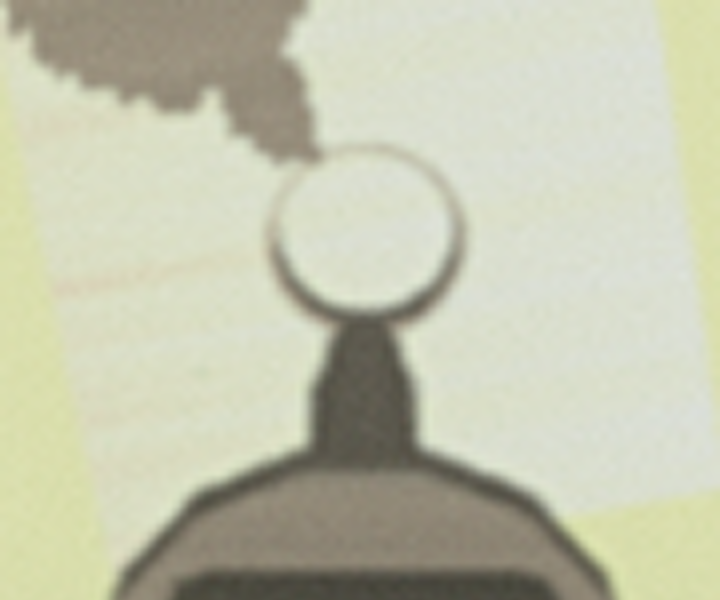

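```bash
cat > touch.py <<'E'
from stud import *
S=dict(small=((618.86,195.65,117.6),20,-15.2),medium=((594.52,28.07,120.18),27,12.6),large=((583.6,-126.36,141.01),34,9.1))
def frame(n):
    E,t,y=S[n]; t=np.radians(t);y=np.radians(y); nn=np.array([-np.sin(t)*np.cos(y),-np.sin(t)*np.sin(y),np.cos(t)]); return np.array(E),nn,quat(ori(-nn,(0,1,0)))
E
python3 - <<'E'
from touch import *
c=load('w_held'); print('hole',plane(c,275.75,199.4,100.))
ims=[]
for n in('large','medium','small'):
    E,nn,q=frame(n); bot.move_to(E+nn*182,q); bot.servo_line(E+nn*134,speed=100); bot.dwell(.15)
    c=grab('wrist'); save(c,'w_pre_'+n); s=bot.read_state()
    u,v=proj(c,E); print(n,(u,v),np.linalg.norm(s['ee_pos']-(E+nn*134)),bot.read_state()['ft_force'])
    u0,v0=int(u),int(v); A=cv2.resize(c['image'][v0-30:v0+50,u0-33:u0+33],(330,400),interpolation=2)[:, :266+60]
    d=lambda p:(int((p[0]-u0+33+.5)*5),int((p[1]-v0+30+.5)*5))
    tip=np.array(s['ee_pos'])+rot(s['tool_rot']).as_matrix()@[0,122,0]
    cv2.circle(A,d((u,v)),3,(0,0,255),1); cv2.circle(A,d(proj(c,tip)),3,(0,255,0),1); ims.append(A[:, 32:298])
    if n!='small': bot.servo_line(E+nn*182,speed=150)
cv2.imwrite('pics/pre.png',np.hstack(ims)); print(bot.read_state()['clock'])
E
```

```text
hole [419.58 226.08 100.  ]
large (np.float64(274.64540390450736), np.float64(207.99432910902723)) 0.6549263148390942 [ 0.75 -0.73 -2.07]
medium (np.float64(274.67296028651026), np.float64(207.95197053091687)) 0.7040591849429075 [-0.16  0.31 -1.41]
small (np.float64(274.3588153356884), np.float64(207.85137880715655)) 0.7483233876143304 [-0.33  0.4  -1.58]
16.1917
```

View pics/pre.png

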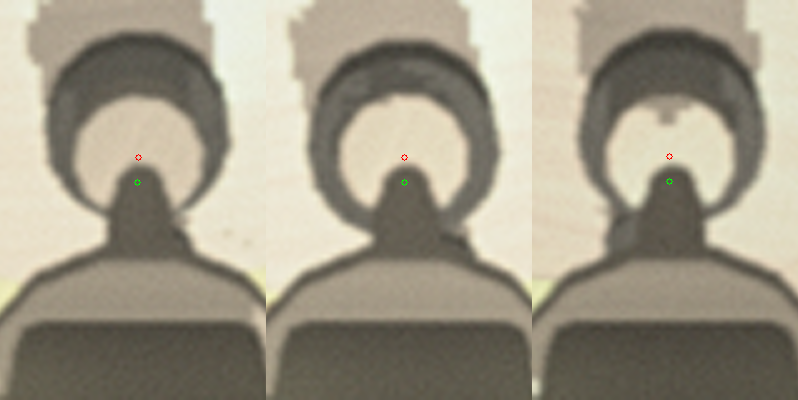

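The pre-touch views show each tip laterally centred on its stud face. Sleeve and stud are concentric, so the axes are right. I'll touch them now.

```bash
cat > go.py <<'E'
from touch import *
import sys
for n in sys.argv[1:]:
    E,nn,q=frame(n)
    if n!='small': bot.move_to(E+nn*182,q); bot.servo_line(E+nn*132,speed=120)
    bot.dwell(.2); f0=bot.read_state()['ft_force']
    hit=bot.servo_line(E+nn*116.5,speed=10,until_force=3.8)
    bot.dwell(.3); s=bot.read_state(); f=(s['ft_force']-f0); d=(s['ee_pos']-E)@nn
    print(n,hit,'axial',f@nn,'lat',np.linalg.norm(f-nn*(f@nn)),'d',d,s['clock'])
    ax=f@nn; err=4.8-ax
    if hit and abs(err)>1: # press or ease to about 2.3 mm
        bot.servo_line(np.array(s['ee_pos'])-nn*np.clip(err,-2,2),speed=8)
    if not hit or ax<1: print('NO CONTACT?'); break
    bot.dwell(.95); s=bot.read_state(); f=s['ft_force']-f0; print('  end axial',f@nn,'d',(s['ee_pos']-E)@nn,'lat off',np.linalg.norm((s['ee_pos']-E)-nn*((s['ee_pos']-E)@nn)),s['clock'])
    bot.servo_line(E+nn*182,speed=100)
E
python3 go.py small
```

```text
small True axial 4.182290263911225 lat 1.5333123404940494 d 120.14143872145759 17.9333
  end axial 5.098781762398043 d 119.96221646319994 lat off 0.4840120789150735 18.8833
```

```bash
python3 go.py medium large; python3 -c "
from h import *
s=bot.read_state();print(s['clock'],s['grip_width'],s['joint_positions'])"
```

```text
medium True axial 3.937520371993323 lat 1.9719083942563962 d 120.22389782966832 22.6417
  end axial 4.11935876527466 d 120.06243430411317 lat off 0.5779526458801422 23.5917
large True axial 4.347871186297199 lat 0.867439928239139 d 119.9938112771936 27.1917
  end axial 5.005091811930598 d 119.86808774028916 lat off 0.5499180653002486 28.1417
28.9167 25.352470379247983 [-0.52 -0.06  1.92  0.48  0.86 -2.35]
```

Run:
```python
from h import *
a=np.radians(77.9); q=quat(ori((0,0,-1),(np.cos(a),np.sin(a),0))); p=np.array([419.7,225.6,0])
bot.move_to(p+[0,0,300],q); bot.servo_line(p+[0,0,160],speed=120); bot.dwell(.1)
s=bot.read_state(); print(s['ee_pos'],s['ft_force'])
hit=bot.servo_line(p+[0,0,139.5],speed=25,until_force=4); s=bot.read_state(); print(hit,s['ee_pos'],s['ft_force'])
bot.move_gripper(60); bot.dwell(.2); bot.move_gripper(85)
bot.servo_line(p+[0,0,275],speed=180); bot.dwell(.15)
w=grab('wrist'); save(w,'w_after'); s2=grab('side')
cl=cloud(w);P=cl.reshape(-1,3); k=(np.hypot(P[:,0]-420,P[:,1]-225)<30)&(P[:,2]>160)&(P[:,2]<180); g=P[k]; print('top',len(g),np.median(g,0),cv2.minAreaRect(g[:,:2].astype(np.float32)))
u,v=proj(s2,[420,225,110]).astype(int)
# now look at the cock from straight above, camera over the pivot
t=np.array([430,-262,80]); pp,qq=look(t,(0,0,-1),(1,0,0),230); bot.move_to(pp,qq); bot.dwell(.15); c=grab('wrist'); save(c,'w_lev2'); print(bot.read_state()['clock'])
# and with tilt so the optical axis is vertical
A=cv2.resize(s2['image'][v-80:v+60,u-70:u+70],(400,400),interpolation=2)
u,v=proj(c,[435,-265,80]).astype(int); B=cv2.resize(c['image'][v-75:v+75,u-75:u+75],(400,400),interpolation=2); print(u,v)
cv2.imwrite('pics/after.png',np.hstack([A,B]))
```

```text
[419.93 225.7  160.59] [-0.82 -0.05 -0.94]
True [419.55 225.55 140.32] [-1.61  0.39  4.35]
top 1201 [417.39 225.88 169.48] ((418.9999694824219, 225.65374755859375), (25.694190979003906, 25.528989791870117), 77.69493865966797)
36.65
282 216
```

View pics/after.png

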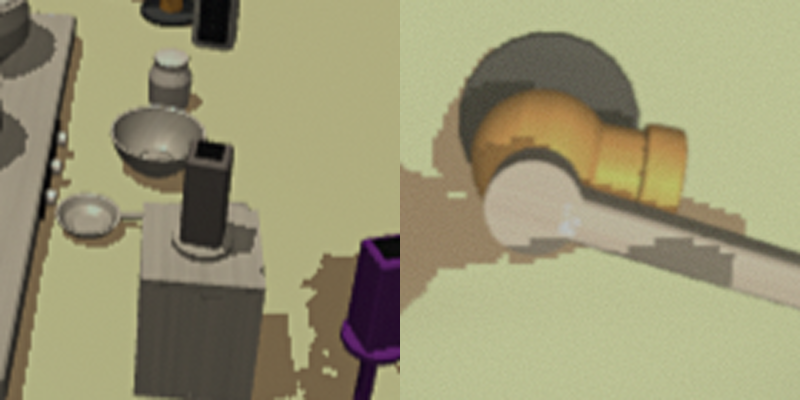

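The probe is upright in its stand: handle top at z 169.5, centre (419,225.7), the same as before. The cock view shows the outlet axis along (545,135)→(665,165) and the lever about 10 degrees clockwise of it. I'll fit the outlet's axis from depth.

Run:
```python
from h import *
from scipy.optimize import least_squares
def brass(n):
    c=load(n); cl=cloud(c); hsv=cv2.cvtColor(c['image'],cv2.COLOR_BGR2HSV)
    m=((hsv[...,0]>8)&(hsv[...,0]<26)&(hsv[...,1]>110)).astype(np.uint8); m=cv2.erode(m,np.ones((3,3),np.uint8))>0
    P=cl[m]; return P[(P[:,2]>25)&(P[:,2]<85)&(np.hypot(P[:,0]-430,P[:,1]+260)<55)]
P1,P2=brass('w_lever'),brass('w_lev2'); 
for nm,P in(('1',P1),('2',P2),('both',np.vstack([P1,P2]))):
    for lo,hi,part in((436,447,'neck'),(449.5,470,'flange')):
        Q=P[(P[:,0]>lo)&(P[:,0]<hi)]
        def f(p):
            y0,a,z0,r=p; d=-(Q[:,0]-440)*np.sin(a)+(Q[:,1]-y0)*np.cos(a); return np.hypot(d,Q[:,2]-z0)-r
        if len(Q)>30:
            o=least_squares(f,[-262,-.1,58,12],loss='soft_l1'); print(nm,part,len(Q),'y0',o.x[0],'yaw',np.degrees(o.x[1]),'z,r',o.x[2:],'rms',np.sqrt(np.mean(o.fun**2)))
# combined neck+flange sharing one axis through pivot region
Q=np.vstack([P1,P2]); nk=Q[(Q[:,0]>434)&(Q[:,0]<446)]; fl=Q[(Q[:,0]>450)]
def g(p):
    y0,a,z0,r,r2=p; h=lambda q,r:np.hypot(-(q[:,0]-440)*np.sin(a)+(q[:,1]-y0)*np.cos(a),q[:,2]-z0)-r
    return np.r_[h(nk,r),h(fl,r2)]
o=least_squares(g,[-262,-.1,58,11,14],loss='soft_l1');print('comb',o.x,np.degrees(o.x[1]))
# body sphere centre
b=Q[Q[:,0]<428]; o=least_squares(lambda p:np.linalg.norm(b-p[:3],axis=1)-p[3],[417,-260,50,20],loss='soft_l1'); print('body',o.x)
# front face of flange edge points
c=load('w_lev2'); cl=cloud(c)
k=(cl[...,2]>95)&(cl[...,2]<110)&(cl[...,0]>395)&(cl[...,0]<530)&(cl[...,1]<-235)&(cl[...,1]>-310); q=cl[k]; q2=q[q[:,0]>445]; ct=q2.mean(0); V=np.linalg.svd(q2[:,:2]-ct[:2],full_matrices=False)[2][0]; V*=np.sign(V[0]); s=(q[:,:2]-ct[:2])@V
print('lever',ct,np.degrees(np.arctan2(V[1],V[0])),ct[:2]+V*s.min(),ct[:2]+V*s.max())
cap=q[(q[:,0]<430)]; print('cap',cv2.minEnclosingCircle(cap[:,:2].astype(np.float32)))
```

```text
1 neck 138 y0 -264.02941275260866 yaw -22.966619420028778 z,r [57.13 12.67] rms 0.8118358572288411
1 flange 107 y0 -263.0558592099644 yaw -13.932808411753962 z,r [56.43 15.58] rms 0.4929440183078404
2 neck 227 y0 -264.33383736564565 yaw -9.226340046476079 z,r [55.29 14.48] rms 0.7353898904839011
2 flange 171 y0 -263.1575193366247 yaw -10.562774730070519 z,r [55.68 16.04] rms 0.513658633521441
both neck 365 y0 -264.2033236639481 yaw -14.914652075606611 z,r [55.72 14.02] rms 0.8219179876148583
both flange 278 y0 -263.41910803089826 yaw -11.230331417522274 z,r [55.31 16.47] rms 0.5294353881411461
comb [-263.8    -0.2    55.1    14.17   16.85] -11.378795336908738
body [ 417.86 -259.35   55.56   20.59]
lever [ 479.18 -277.92  100.77] -18.050632634969816 [ 407.23 -254.47] [ 517.7  -290.47]
cap ((419.4623718261719, -259.9543762207031), 13.35222339630127)
```

```bash
cat > lev.py <<'E'
from h import *
C=np.array([418,-259.3])
def pose(th,z=95):
    t=np.radians(th);u=np.array([np.cos(t),np.sin(t)]); return np.r_[C+80*u,z],quat(ori((0,0,-1),(-u[1],u[0],0)))
def tang(th,f):
    t=np.radians(th); return f@[-np.sin(t),np.cos(t),0]
E
python3 - <<'E'
from lev import *
th=-17.9
bot.move_gripper(50); p,q=pose(th,200); bot.move_to(p,q); p,q=pose(th); bot.servo_line(p,speed=120)
bot.dwell(.15); f0=bot.read_state()['ft_force']; bot.move_gripper(5,grip_force=45); s=bot.read_state(); print(s['grip_width'],s['ee_pos']-p,s['ft_force']-f0,s['clock'])
for k in range(1,9):
    t=th+1.3*k; p,q=pose(t); bot.servo_line(p,q,speed=20); s=bot.read_state(); f=s['ft_force']-f0; e=s['ee_pos'][:2]-C
    print(t,'act',np.degrees(np.arctan2(e[1],e[0])),'tang',tang(t,f),'mz',s['moment'][2],'f',f)
    if abs(tang(t,f))>35: break
print(bot.read_state()['clock'])
E
```

```text
10.874973321442223 [ 0.05 -0.06  0.23] [-2.3   1.12  2.4 ] 39.8083
-16.599999999999998 act -16.627503995911606 tang -1.3884661218456482 mz 0.1251197770741049 f [-2.21 -0.79  3.7 ]
-15.299999999999999 act -15.308588098499591 tang -0.36998329717706946 mz 0.18680441406569737 f [-2.28  0.24  4.83]
-13.999999999999998 act -14.009011768436995 tang -0.8151625838371325 mz 0.14166346382444414 f [-2.49 -0.22  4.43]
-12.7 act -12.684064414351782 tang -0.8240462907236338 mz 0.12917227842388457 f [-2.2  -0.35  5.48]
-11.399999999999999 act -11.397853419386744 tang -0.8581944606214508 mz 0.16033790179459378 f [-3.88 -0.09  5.36]
-10.099999999999998 act -10.836907393086241 tang -8.788328001119835 mz -0.3200372405239282 f [-4.1  -8.2   2.69]
-8.799999999999999 act -10.517055938061375 tang -19.71441455666194 mz -0.7959753421217044 f [ -5.78 -19.05   0.73]
-7.499999999999998 act -10.228565422268451 tang -31.50881437643078 mz -1.092910027038335 f [ -8.6  -30.65  -1.26]
41.8083
```

The lever met its stop at -11.1°, matching the outlet axis at -11.3°, so that is fully open. Half open is therefore -56.1°.

Run:
```python
from lev import *
T=-56.1
for t in np.linspace(-11.1,T,8): p,q=pose(t); bot.servo_line(p,q,speed=50)
bot.dwell(.2); s=bot.read_state(); e=s['ee_pos'][:2]-C; print('act',np.degrees(np.arctan2(e[1],e[0])),s['ft_force'],s['grip_width'])
bot.move_gripper(50); bot.servo_line(pose(T,210)[0],speed=180)
pp,qq=look([455,-295,95],(0,0,-1),(1,0,0),240); bot.move_to(pp,qq); bot.dwell(.15); c=grab('wrist'); save(c,'w_lev3'); print(bot.read_state()['clock'])
cl=cloud(c); k=(cl[...,2]>95)&(cl[...,2]<110)&(cl[...,0]>395)&(cl[...,0]<530)&(cl[...,1]<-235)&(cl[...,1]>-370); q=cl[k]
q2=q[q[:,1]<-285]; ct=q2.mean(0); V=np.linalg.svd(q2[:,:2]-ct[:2],full_matrices=False)[2][0]; V*=np.sign(V[0]); sp=(q[:,:2]-ct[:2])@V
print('lever',ct,np.degrees(np.arctan2(V[1],V[0])),ct[:2]+V*sp.min(),ct[:2]+V*sp.max())
sc=grab('scene'); cv2.imwrite('pics/final.png',np.hstack([cv2.resize(sc['image'][140:320,130:480],(500,257)),cv2.resize(c['image'],(300,225))[:225] if 0 else cv2.copyMakeBorder(cv2.resize(c['image'],(300,225)),0,32,0,0,0)]))
```

```text
act -55.99350412175454 [-0.45 -1.1   4.96] 11.085448683109922
46.6833
lever [ 455.26 -314.18  100.9 ] -55.61146360452034 [ 411.37 -250.04] [ 476.93 -345.84]
```

View pics/final.png

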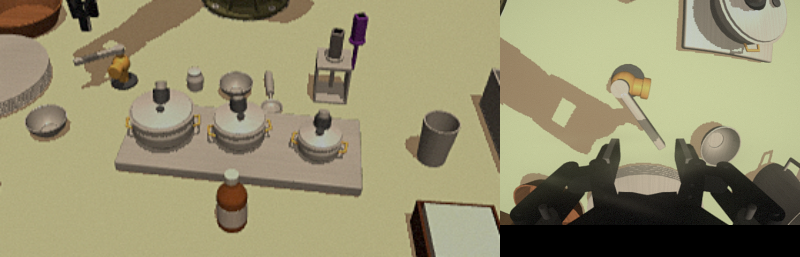

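The final view shows the probe upright in its stand at (335,55), everything else in place, and the lever at about 45° to the outlet. The arm is clear, so I'm handing in.

```bash
python3 -c "
from rig import bot
bot.finish_job(); print(bot.read_state()['clock'])"
```

```text
the job is handed in; nothing more can be done
the job is handed in; nothing more can be done
```

I touched the three studs with the probe from small to medium to large, put the probe back in its stand, set the gas cock to half open, and handed the job in at about 47 s.

- **Touches:** Each was held for a little over a second, at 4.1–5.1 N along the axis. That presses the tip in by about 2 mm of its 8 mm. In the pre-touch pictures the tip was centred on each stud face, and at contact the arm was within about 0.6 mm of the planned axis.
- **Probe:** It hangs upright and released. Its handle top measured z 169.5 mm, within about 0.5 mm of where it started.
- **Lever:** To find the fully open position I first turned it about 6.6° further open, until it met its stop at -11.1°. The outlet pipe's axis measured -11.3°, which agrees. I then turned it back to -56.0°, and the camera afterwards read -55.6°, so it stands about 45° from fully open.
- **Other items:** In the last picture the bowls, bottle and other tableware looked unmoved, though I did not re-measure them. The gripper was clear of everything.

None of the checks failed. The stud tilts from the camera were 0.4–0.6° off the given values, so I used the given tilts.

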